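# Free a sweet potato stuck in the slicer

## Task

A sweet potato is stuck in the slicer's trough. First push the empty wooden tray sideways until it is up against the slicer, under the outlet; then unscrew the bar nut to its stop. It has a left-hand thread, so it loosens clockwise seen from above; feel with a gentle nudge that it gives, and never force it tight. Then slide the clear cover fully open, away from the robot, and push the sweet potato along the trough and out so that it drops into the tray; leave the cover open and everything else on the table where it is.

Things in the scene. Friction and masses are not known exactly. Their poses are not given: they have to be found in the camera images.
- slicer: White table-top slicer fixed to the table; origin on the table, +x away from the robot, +y towards the outlet. Spans x -90 to 140, y -142 to 130, z 0 to 110 mm. A steel-lined trough runs along y in its top: 64 mm wide (x -32 to 32), floor at z 60, closed at y -130, open at +y. Two rails (10 mm high, at y +-125, x 34 to 140) on the deck guide the cover.
- outlet (a point): Middle of the outlet lip's end edge, at floor height (slicer x 0, y 160, z 60 mm). The lip carries the trough's floor 30 mm beyond the slicer's +y side, with 20 mm high cheeks; its underside is 52 mm above the table, so the tray passes under it.
- stud_axis (a point): Point on the upright stud's axis (slicer x 80, y 0, z 118 mm); the bar nut turns about this vertical line. Under the bar: a 26 mm neck, a 48 mm flange, and a 32 mm collar that sits in the cover's keyhole and locks the cover until the nut has turned past about 1.6 rad.
- bar_nut (a joint): Bar nut, rad: grows clockwise seen from above (loosening). Starts at 0 to 0.7; loose stop 3.7, hard tight stop -0.25. Friction 0.12 N m; stays where left; rises 2.86 mm per rad. Its black bar is 130 mm long (65 mm each side of the stud), 24 wide, 14 thick, underside 144 mm above the table (28 above the cover) at 0, where it lies along the slicer's y.
- bar_end (a point): Centre line end of one half of the bar, mid-thickness, 65 mm from the stud: at joint 0 it points along the slicer's -y.
- cover: Clear plastic plate, 0.4 kg, 170 mm (x) by 236 mm (y), 6 mm thick, lying loose on the deck (z 110 mm) over the trough, axes as the slicer's; origin at the centre of its underside, closed at slicer x about 30 mm. A keyhole slot round the stud keeps it captive; with the nut loose it slides 95 mm along the slicer's +x, in the rails.
- lip (a point): Middle of the near face of the cover's upright grey lip (120 mm long along y, 8 mm thick, 20 mm high above the plate), 8 mm below its top edge, on the cover's near edge: at slicer x -55 closed, about 40 fully open. Push here.
- stuck_potato: Brownish sweet potato in the trough under the clear cover, 120 mm long along its own y, 44 mm thick, tapered ends, about 0.12 kg, origin at its centre, 22 mm above the trough floor. Slides along the trough when pushed at its -y end.
- tray: Empty open wooden tray, 200 mm (x) by 180 mm (y), 45 mm high, walls and floor 8 and about 8 mm thick, about 0.6 kg; origin under its centre, axes roughly as the slicer's. Starts 40 to 100 mm clear of the slicer's +y side; slides on the table when its far (+y) wall is pushed.
- potato_a: Bystander: purple-red sweet potato 140 mm long, 50 mm thick, on the table; origin at its centre.
- potato_b: Bystander: brownish sweet potato 110 mm long, 48 mm thick, on the table beyond the slicer; origin at its centre.
- brush: Bystander: brush 180 mm long lying on the table; origin under its middle.
- jar: Bystander: jar 70 mm across, 90 mm high; origin under it.
Things that resemble listed ones, but are neither listed nor needed, are in the scene too. Leave any blue look-alike of the stuck_potato alone.

How it is judged:
By the outcome, as a careful person would: the job done as asked, in the order asked, and still so for the second after the job is handed in, with the robot touching nothing.
It also fails if it takes over 64 s, if anything falls off the work surface, if the arm or the gripper's body presses on something with over 40 N, if the wrist force passes 120 N, or if a joint passes its speed limit or range.

## Robot

A 6-joint arm with a two-finger parallel gripper is mounted at the origin on the work surface. World frame = base frame: x ahead of the robot, y to its left, z up, the work surface at z = 0. Lengths are in mm, angles in rad, forces in N, time in s.
With the tool pointing down it reaches from about 300 to 775 mm from the base axis. Payload 14.6 kg.
Tool frame: the origin (TCP) lies on the centre line of the jaws, within the pads' length; the fingertips stand 8 mm ahead of it and the grasp point (between the pads) lies 11 mm behind it; z points along the fingers, y is the direction in which the jaws open and shut (so a half turn about z gives the same grasp; the last joint's range is limited). The gripper opens to 94 mm and grips with 3 to 60 N. Pads are 16 mm wide; open, the fingers measure 119 mm over their backs; the gripper's body (75 mm by 177 mm) begins 78 mm behind the grasp point.
Start: joints at [-1.306, 0.3, 1.521, -0, 1.321, -0.067], TCP at [179.153, -519.994, 213.446] pointing down, gripper open.
Joint ranges: [-3.03, 3.03], [-0.79, 2.21], [0.23, 2.52], [-1.04, 4.18], [0, 3.07], [-2.55, 2.55]. Speed limits (rad/s): [2.22, 2.22, 2.57, 3.14, 3.14, 3.14].

## Interface

Orientations are given as [roll, pitch, yaw] about the fixed x, y, z axes, in that order (R = Rz(yaw) Ry(pitch) Rx(roll)).
In Python, from cell import read_state, cams, manip gives the robot as it stands.
- The arm moves only by the shell command python3 -m handwheel 'ROWS' [OPENING] [FORCE]. ROWS is JSON, a list of rows, each a list of 4 numbers: the shift along the tool's x, y, z in m, then the turn about the tool's z in degrees. In form: [[dx, dy, dz, turn], ...]. A call has 1 to 5 rows; each row is the pose to reach, as a shift and turn from the pose measured when the call began, along the tool's axes at that moment; what a row does not reach only later rows make up. A row lasts 1/8 s, in which the tool goes at most 62.5 mm and 10.7 degrees, less where a joint would pass 70% of its speed; a pose out of reach is approached as far as the arm can. A call with a gripper value outside its range is refused whole. OPENING is the closure, from 0 (fully open) to 1 (shut), set as the call begins (- or left out, the last holds). The fingers move at their own pace and stop on an object; FORCE is the grip in N (left out, the last holds). Time passes only in rows, so rows that repeat a pose let the fingers close. It gives the time, the measured TCP pose, the force and the opening at its end, in the units of the state.
- read_state(): the state, without advancing time (a new reading comes with each control period).
- cams.camera(name): name is "side" or "top" or "wrist"; returns the picture (384x512x3 uint8, red, green, blue); there is no depth.
- cams.get_calibration(name): a dict with "vertical_fov" (degrees; the focal length in pixels is half the picture's height over the tangent of half this angle, whatever the lens; pixels are square), "cx", "cy" (the principal point, pixels), "R" (3x3) and "t" (3): a world point X has camera coordinates R X + t. Camera axes: x right, y down, z forward; pixel columns grow to the right and rows downward; lengths in mm; the calibration is good to about 2 mm. A picture is of the moment at which its call begins: read the wrist's pose just before it. get_calibration takes no time and is no camera call; for the wrist camera it gives the pose at the moment of the call.
- manip.sign_off(): hands the job in, once; it reports no verdict.
The state is a dict: "clock": time; "joints": joint angles; "qd": joint speeds; "effort": joint torques, N m; "eef_pos": TCP position; "eef_rot": TCP orientation; "wrist_force": force on the tool from outside, world axes, zero at the start; "moment": the same for the moment, N m; "finger_gap": finger opening in mm.
Only numpy, scipy, OpenCV 4.12 (cv2) and the standard library are available. Lean on these libraries where they do the work, as an engineer would, in place of code of your own. Each camera call takes 0.05 s, during which the arm holds its last target. There are 200 camera calls.

## Working session

There is one attempt and no reset: what is moved stays moved. The work goes in short steps, Python scripts to look and compute and a shell command to move; the robot and the scene stay as the last step left them, time stands still between calls to the robot, and variables do not carry over. Pictures are saved under pics/ and viewed, about 8 in all and at most 12, crops included, and the job is handed in when it is done.

```bash
ls; mkdir -p pics; python3 - <<'E'
from cell import read_state, cams
import cv2,numpy as np
for n in ("top","side"):
    im=cams.camera(n); cv2.imwrite(f"pics/{n}0.png",cv2.resize(im[:,:,::-1],(800,600),interpolation=cv2.INTER_CUBIC))
    c=cams.get_calibration(n); print(n,c)
s=read_state(); print(s)
E
```

```text
pics
top {'vertical_fov': 56.56697405487904, 'cx': 255.86841180360503, 'cy': 190.28463547269038, 'R': array([[ 0.02710095, -0.99963056, -0.00207165],
       [-0.98692315, -0.02642691, -0.1590104 ],
       [ 0.15889691,  0.00635389, -0.98727473]]), 't': array([-147.24758269,  598.98802531,  874.67354038])}
side {'vertical_fov': 47.062216835844936, 'cx': 251.4699759265208, 'cy': 187.97808273562543, 'R': array([[-0.92369343, -0.38313112,  0.00099524],
       [-0.27893996,  0.67071296, -0.6872675 ],
       [ 0.26264605, -0.63510209, -0.72640374]]), 't': array([ 503.05946264,  350.90498653, 1168.55293251])}
{'clock': 0.1, 'joints': array([-1.30561262e+00,  3.00451564e-01,  1.52149888e+00,  2.31487415e-05,
        1.32069556e+00, -6.66100112e-02]), 'qd': array([ 0.00027928, -0.00151207, -0.00148139,  0.00256333,  0.00027822,
       -0.0003058 ]), 'effort': array([ 1.53538567e-03, -5.32643974e+01, -3.53280723e+01,  7.09672831e-02,
        2.35823379e-02, -8.13654287e-05]), 'eef_pos': array([ 179.0969558 , -519.7924737 ,  212.93181317]), 'eef_rot': array([-3.14054314e+00, -9.24842135e-05,  3.31787925e-01]), 'wrist_force': array([1.12758965, 0.0758115 , 0.21048035]), 'moment': array([-0.02308498, -0.00540649,  0.05739426]), 'finger_gap': 94.08106840434927}
```

View pics/top0.png

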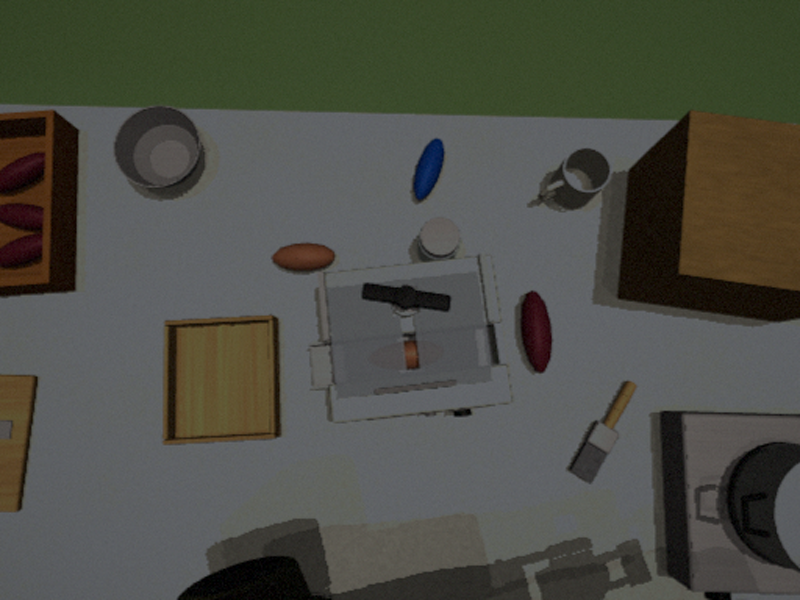

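View pics/side0.png

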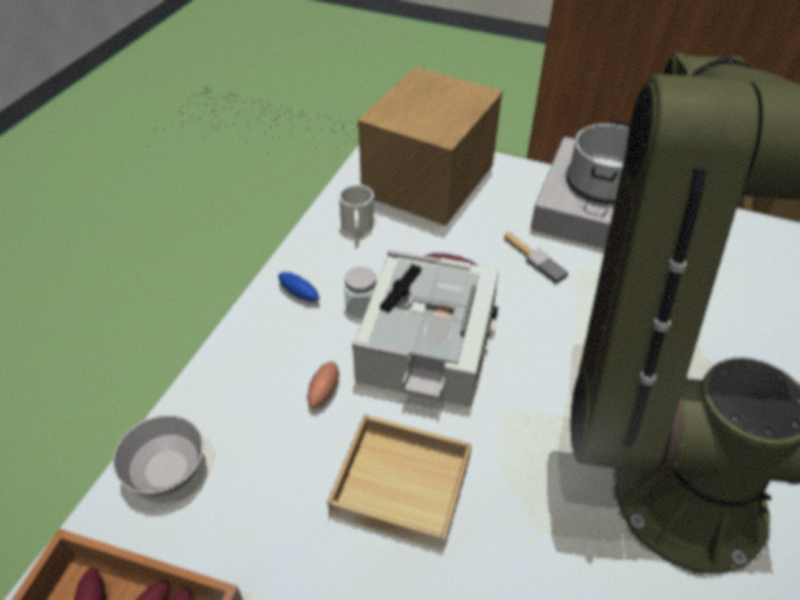

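The top view (800x600) shows the slicer around (410,340). The bar runs (363,291)–(450,301), the cover lip is a line at y≈388 and the stuck potato is at about (408,355). The tray spans (165,320)–(278,440), the jar is at (440,237), potato_b at (303,257), potato_a at (537,330) and the brush at (605,430). The side view agrees.

```bash
cat > h.py <<'E'
import numpy as np, cv2
from scipy.spatial.transform import Rotation as Ro
from cell import read_state, cams
def unproj(n,u,v,z,c=None):
    c=c or cams.get_calibration(n); f=192/np.tan(np.radians(c["vertical_fov"]/2)); R=np.array(c["R"]);t=np.array(c["t"])
    o=-R.T@t; d=R.T@np.array([(u-c["cx"])/f,(v-c["cy"])/f,1]); return o+d*(z-o[2])/d[2]
def proj(n,X,c=None):
    c=c or cams.get_calibration(n); f=192/np.tan(np.radians(c["vertical_fov"]/2)); p=np.array(c["R"])@np.array(X)+c["t"]
    return np.array([f*p[0]/p[2]+c["cx"],f*p[1]/p[2]+c["cy"]])
def save(n,name,roi=None):
    im=cams.camera(n)[:,:,::-1]
    if roi: x0,y0,x1,y1=roi; im=im[y0:y1,x0:x1]
    k=min(800/im.shape[1],600/im.shape[0]); cv2.imwrite(f"pics/{name}.png",cv2.resize(im,None,fx=k,fy=k,interpolation=cv2.INTER_CUBIC)); print("scale",k)
def rel(target,yaw=None):
    "target TCP world mm -> tool-frame shift in m; yaw -> turn deg about tool z"
    s=read_state(); R=Ro.from_euler("xyz",s["eef_rot"]).as_matrix()
    d=R.T@(np.array(target)-s["eef_pos"])/1000
    t=None
    if yaw is not None: t=-np.degrees((yaw-s["eef_rot"][2]+np.pi/2)%np.pi-np.pi/2)
    return d.round(4),t
E
python3 - <<'E'
from h import *
P=lambda u,v,z: unproj("top",u*.64,v*.64,z)[:2].round(0)
for k,a in dict(barL=(363,291,152),barR=(450,301,152),stud=(407,297,158),nearL=(332,420,110),nearR=(511,403,110),farL=(322,275,110),farR=(490,256,110),
 outA=(310,347,80),outB=(312,388,80),lipL=(372,391,136),lipR=(455,385,136),potL=(371,357,82),potR=(441,354,82),
 tA=(165,320,45),tB=(277,317,45),tC=(164,443,45),tD=(278,437,45),jar=(439,235,90),potb=(303,257,24),pota=(537,330,25),trR=(495,330,110),trR2=(497,365,110)).items(): print(k,P(*a))
E
```

```text
barL [594. -77.]
barR [ 582. -205.]
stud [ 586. -142.]
nearL [405. -36.]
nearR [ 437. -302.]
farL [625. -10.]
farR [ 662. -270.]
outA [515.   8.]
outB [451.   1.]
lipL [449. -95.]
lipR [ 461. -216.]
potL [501. -89.]
potR [ 509. -198.]
tA [555. 255.]
tB [565.  71.]
tC [358. 238.]
tD [372.  57.]
jar [ 699. -192.]
potb [672.  37.]
pota [ 557. -363.]
trR [ 546. -278.]
trR2 [ 493. -281.]
```

```bash
python3 - <<'E'
from h import *
save("top","top_crop",(190,150,340,280))
E
```

```text
scale 4.615384615384615
```

View pics/top_crop.png

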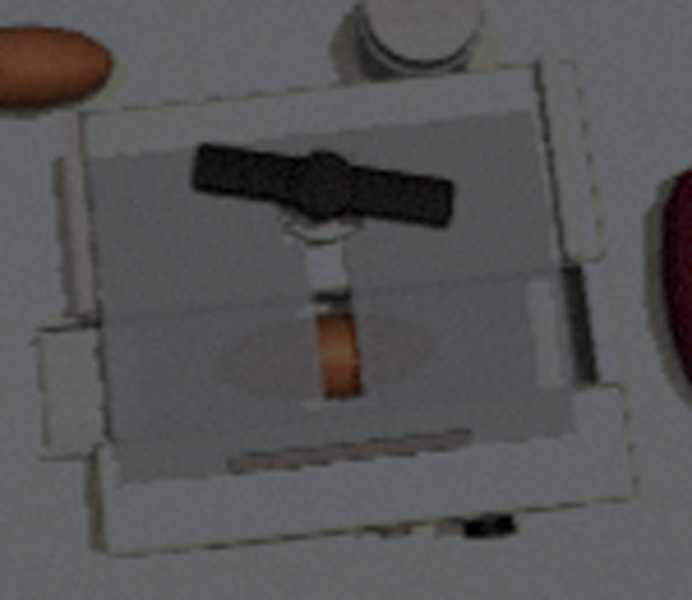

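```bash
cat >> h.py <<'E'
E
python3 - <<'E'
from h import *
from scipy.optimize import least_squares
c=cams.get_calibration("top")
pts=[((-90,130,110),(107,553)),((-90,-142,110),(635,497)),((115,118,116),(88,157)),((115,-118,116),(535,110)),((-55,-118,116),(577,432)),((-55,118,116),(120,485)),((80,0,160),(325,183))]
def W(q,p): cs,sn=np.cos(q[2]),np.sin(q[2]); return [q[0]+cs*p[0]-sn*p[1],q[1]+sn*p[0]+cs*p[1],p[2]]
r=lambda q: np.concatenate([proj("top",W(q,p),c)-(190+u[0]/4.615,150+u[1]/4.615) for p,u in pts])
s=least_squares(r,[510,-150,.12],loss="soft_l1",x_scale=[100,100,.1]); q=s.x; print(q,r(q).reshape(-1,2).round(1))
for n,p in dict(outlet=(0,160,60),stud=(80,0,118),lip=(-55,0,128),end=(80,-65,151),potc=(0,0,82),trend=(0,-130,60)).items(): print(n,np.round(W(q,p)))
uv=lambda u,v,z:unproj("top",190+u/4.615,150+v/4.615,z,c)
a=uv(195,167,160);b=uv(450,202,160); d=a-b; print("bar ang",q[2]-np.arctan2(-d[0],d[1]), a[:2],b[:2])
print("tray center",np.mean([unproj("top",u*.64,v*.64,45,c) for u,v in [(165,320),(277,317),(164,443),(278,437)]],0))
print("pot ends",uv(220,355,82),uv(435,350,82))
E
```

```text
[ 5.07316214e+02 -1.51397741e+02  1.37201808e-01] [[-1.1  1. ]
 [ 0.5  0.1]
 [-0.  -0.5]
 [ 0.7 -0.9]
 [ 1.2  0.2]
 [-0.4  0. ]
 [-0.7 -0.1]]
outlet [485.   7.  60.]
stud [ 587. -140.  118.]
lip [ 453. -159.  128.]
end [ 595. -205.  151.]
potc [ 507. -151.   82.]
trend [ 525. -280.   60.]
bar ang 0.24862058952532534 [592.66310512 -77.91481802] [ 578.60554986 -203.56092588]
tray center [462.52065391 155.34146601  45.        ]
pot ends [505.23175678 -89.21447272  82.        ] [ 510.95105724 -203.15034826   82.        ]
```

```bash
cat >> h.py <<'E'
Q=np.array([507.3,-151.4,.137])
def S(x,y,z): cs,sn=np.cos(Q[2]),np.sin(Q[2]); return np.array([Q[0]+cs*x-sn*y,Q[1]+sn*x+cs*y,z])
def inv(w): cs,sn=np.cos(Q[2]),np.sin(Q[2]); d=np.array(w[:2])-Q[:2]; return np.array([cs*d[0]+sn*d[1],-sn*d[0]+cs*d[1],w[2]])
def st():
    s=read_state(); print("t %.2f slicer"%s["clock"],inv(s["eef_pos"]).round(1),"rpy",s["eef_rot"].round(3),"F",s["wrist_force"].round(1),"M",s["moment"].round(2),"gap",round(s["finger_gap"],1),"q6",s["joints"][5].round(2))
def go(x,y,z,yaw=None):
    st(); d,t=rel(S(x,y,z)); 
    if yaw is not None: t=-np.degrees((yaw-read_state()["eef_rot"][2]+np.pi)%(2*np.pi)-np.pi)
    print("shift",d,"turn",t)
E
python3 -c "
from h import *
go(-3,430,200,np.pi/2+.137)"
```

```text
t 0.15 slicer [-375.4 -320.2  213. ] rpy [-3.141 -0.     0.332] F [-0.2 -0.8  0.1] M [ 0.05  0.05 -0.07] gap 93.9 q6 -0.07
shift [ 0.5106 -0.6638  0.0136] turn -78.83666239295795
```

```bash
python3 -m handwheel '[[0.51,-0.664,0,-79],[0.51,-0.664,0,-79],[0.51,-0.664,0,-79],[0.51,-0.664,0,-79],[0.51,-0.664,0,-79]]' 0; python3 -c "
from h import *
go(-3,430,200,np.pi/2+.137)"
```

```text
clock: 0.78
eef_pos: [278.4, -221.8, 213.5]
eef_rot: [3.141, -0.001, 1.275]
wrist_force: [1.5, -0.6, 0.2]
finger_gap: 93.6
t 0.78 slicer [-236.3  -38.5  213.5] rpy [ 3.141e+00 -1.000e-03  1.275e+00] F [ 1.5 -0.6  0.2] M [ 0.   -0.06 -0.  ] gap 93.6 q6 -0.48
shift [0.5231 0.0153 0.0138] turn -24.8054709287562
```

```bash
python3 -m handwheel '[[0.523,0.015,0.014,-25],[0.523,0.015,0.014,-25],[0.523,0.015,0.014,-25],[0.523,0.015,0.014,-25],[0.523,0.015,0.014,-25]]'; python3 -c "
from h import *
go(-3,430,200,np.pi/2+.137)"
```

```text
clock: 1.4
eef_pos: [377.9, 74.7, 205.5]
eef_rot: [3.14, -0.0, 1.712]
wrist_force: [0.9, -0.0, 0.5]
finger_gap: 94.2
t 1.40 slicer [-97.3 241.7 205.5] rpy [ 3.14  -0.     1.712] F [ 0.9 -0.   0.5] M [-0.05 -0.16  0.04] gap 94.2 q6 -0.04
shift [0.188  0.095  0.0057] turn 0.21262835135022373
```

```bash
python3 -m handwheel '[[0.188,0.095,0.006,0],[0.188,0.095,0.006,0],[0.188,0.095,0.006,0],[0.188,0.095,0.006,0],[0.188,0.095,0.1,0]]' && python3 -m handwheel '[[0,0,0.06,0],[0,0,0.11,0],[0,0,0.12,0]]'; python3 -c "
from h import *
go(-3,415,26,np.pi/2+.137); save('top','top_tray',(80,180,300,340))"
```

```text
clock: 2.02
eef_pos: [447.6, 276.8, 139.0]
eef_rot: [3.134, -0.003, 1.714]
wrist_force: [1.6, -0.2, -1.2]
finger_gap: 93.8
clock: 2.4
eef_pos: [447.0, 276.5, 16.4]
eef_rot: [3.139, -0.001, 1.714]
wrist_force: [-0.1, -0.3, 0.6]
finger_gap: 94.2
t 2.40 slicer [ -1.3 432.2  16.4] rpy [ 3.139e+00 -1.000e-03  1.714e+00] F [-0.1 -0.3  0.6] M [-0.   -0.08  0.01] gap 94.2 q6 0.34
shift [-0.0171 -0.0017 -0.0096] turn 0.3325959033925244
scale 3.6363636363636362
```

View pics/top_tray.png

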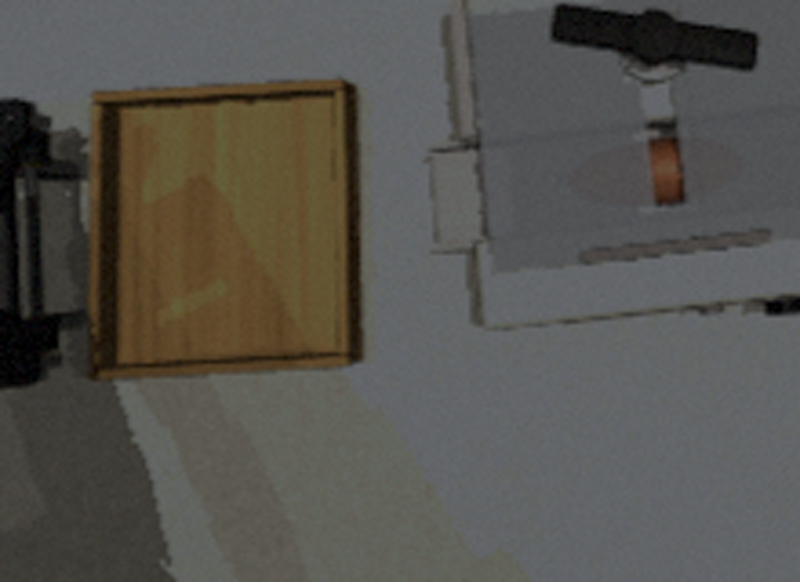

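The fingers are down just left of the tray's outer wall (crop x≈90) and centred on it. Pushing towards the slicer.

```bash
python3 -m handwheel '[[-0.02,-0.002,-0.005,0],[-0.04,-0.002,-0.005,0],[-0.06,-0.002,-0.005,0],[-0.08,-0.002,-0.005,0],[-0.1,-0.002,-0.005,0]]'; python3 -c "
from h import *
go(-3,318,22,np.pi/2+.137)"; python3 -m handwheel '[[-0.004,0,0,0],[-0.008,0,0,0],[-0.011,0,0,0]]'; python3 -c "
from h import *
go(-3,318,22,np.pi/2+.137); save('top','top_tray2',(80,150,350,340))"
```

```text
clock: 3.08
eef_pos: [461.0, 176.6, 24.6]
eef_rot: [3.133, -0.003, 1.713]
wrist_force: [0.2, 4.5, 0.1]
finger_gap: 94.2
t 3.08 slicer [ -1.1 331.2  24.6] rpy [ 3.133e+00 -3.000e-03  1.713e+00] F [0.2 4.5 0.1] M [0.52 0.09 0.02] gap 94.2 q6 0.15
shift [-0.0132 -0.002   0.0026] turn 0.3048588122782772
clock: 3.45
eef_pos: [463.4, 166.4, 26.2]
eef_rot: [3.13, -0.004, 1.713]
wrist_force: [-0.9, 6.4, 6.4]
finger_gap: 94.1
t 3.45 slicer [ -0.  320.8  26.2] rpy [ 3.13  -0.004  1.713] F [-0.9  6.4  6.4] M [ 1.14  0.14 -0.01] gap 94.1 q6 0.12
shift [-0.0028 -0.003   0.0042] turn 0.30946733971314777
scale 2.962962962962963
```

View pics/top_tray2.png

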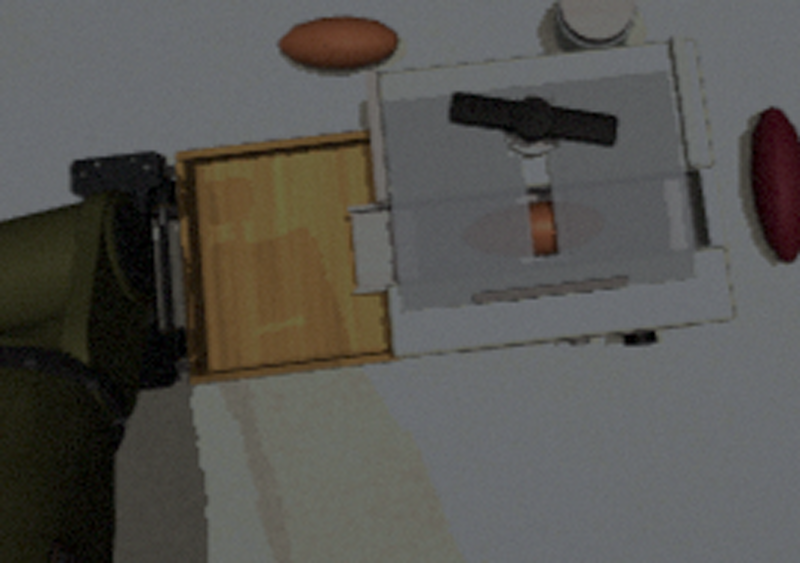

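The tray is under the outlet and its wall is at, or almost at, the slicer side. I'll push on in small steps until I feel a clear contact.

```bash
for i in 1; do python3 -m handwheel '[[-0.002,0,0,0],[-0.004,0,0,0],[-0.004,0,0,0]]'; python3 -m handwheel '[[-0.002,0,0,0],[-0.004,0,0,0],[-0.004,0,0,0]]'; done; python3 -c "
from h import *
st()"
```

```text
clock: 3.88
eef_pos: [464.3, 164.8, 27.0]
eef_rot: [3.128, -0.008, 1.712]
wrist_force: [-0.7, 26.7, -3.1]
finger_gap: 94.0
clock: 4.25
eef_pos: [464.4, 164.8, 27.6]
eef_rot: [3.127, -0.014, 1.711]
wrist_force: [-5.5, 40.3, -3.8]
finger_gap: 93.8
t 4.25 slicer [  0.7 319.1  27.6] rpy [ 3.127 -0.014  1.711] F [-5.5 40.3 -3.8] M [ 7.03  1.39 -0.51] gap 93.8 q6 0.11
```

```bash
python3 -m handwheel '[[0.02,0,0,0],[0.03,0,0,0],[0.03,0,-0.06,0],[0.03,0,-0.12,0],[0.03,0,-0.18,0]]'; python3 -c "
from h import *
go(80,0,215,3.63)"
```

```text
clock: 4.88
eef_pos: [457.6, 191.1, 210.2]
eef_rot: [3.127, -0.014, 1.711]
wrist_force: [0.4, -0.7, 0.2]
finger_gap: 93.8
t 4.88 slicer [ -2.5 346.1 210.2] rpy [ 3.127 -0.014  1.711] F [ 0.4 -0.7  0.2] M [-0.08 -0.09 -0.02] gap 93.8 q6 0.17
shift [-0.3463  0.0813 -0.0083] turn -109.92577191061085
```

```bash
python3 -m handwheel '[[-0.346,0.081,-0.01,-110],[-0.346,0.081,-0.01,-110],[-0.346,0.081,-0.01,-110],[-0.346,0.081,-0.01,-110],[-0.346,0.081,-0.01,-110]]';python3 -c "
from h import *
go(80,0,215,3.63)"
```

```text
clock: 5.5
eef_pos: [561.3, -75.6, 215.4]
eef_rot: [3.122, 0.003, 2.571]
wrist_force: [0.6, 0.4, 0.2]
finger_gap: 93.9
t 5.50 slicer [ 63.8  67.7 215.4] rpy [3.122e+00 3.000e-03 2.571e+00] F [0.6 0.4 0.2] M [ 0.04 -0.14  0.02] gap 93.9 q6 -1.21
shift [-0.0563 -0.041  -0.0002] turn -60.66608114804133
```

```bash
python3 -m handwheel '[[-0.056,-0.041,0,-61],[-0.056,-0.041,0,-61],[-0.056,-0.041,0,-61],[-0.056,-0.041,0,-61],[-0.056,-0.041,0,-61]]';python3 -m handwheel '[[0,0,0,-10],[0,0,0,-10]]';python3 -c "
from h import *
go(80,0,148,3.63);save('wrist','w1');c=cams.get_calibration('wrist');[print(proj('wrist',S(*p),c)) for p in [(80,0,160),(80,-65,152),(80,65,152)]]"
```

```text
clock: 6.12
eef_pos: [586.0, -140.9, 214.9]
eef_rot: [3.132, 0.017, -2.775]
wrist_force: [-0.4, -0.1, 0.8]
finger_gap: 94.2
clock: 6.38
eef_pos: [585.8, -141.2, 215.1]
eef_rot: [3.136, 0.018, -2.602]
wrist_force: [0.2, 0.1, 0.6]
finger_gap: 94.0
t 6.38 slicer [ 79.2  -0.6 215.1] rpy [ 3.136  0.018 -2.602] F [0.2 0.1 0.6] M [ 0.08 -0.11 -0.01] gap 94.0 q6 -2.42
shift [ 0.0002 -0.0001  0.0671] turn 2.9395391959072623
scale 1.5625
[260.1085035  206.34132973]
[181.30531324 171.59129417]
[334.64287445 233.3363844 ]
```

View pics/w1.png

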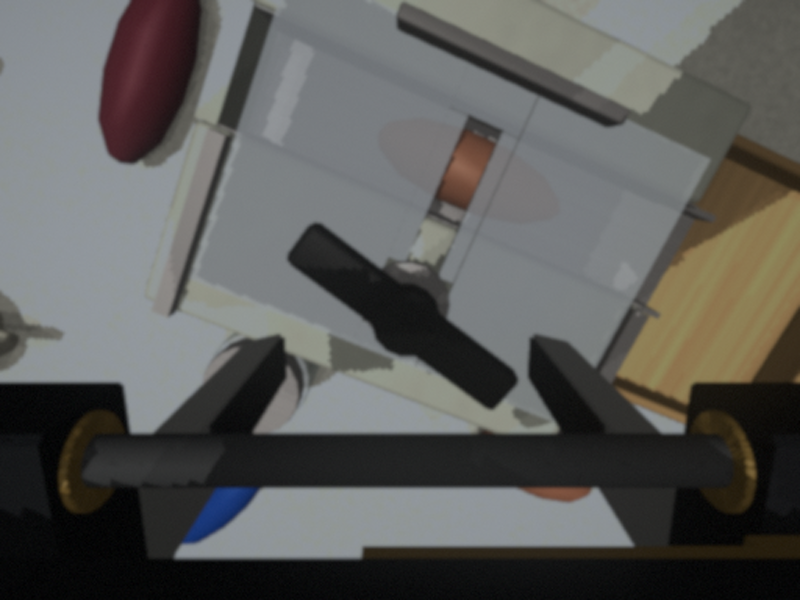

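The wrist view has the hub at (408,315), where I predicted it. The bar lies about 0.27 rad clockwise of joint 0, and the fingers are clear of it on the counter-clockwise side. Descending.

```bash
python3 -m handwheel '[[0,0,0.03,0],[0,0,0.06,0],[0,0,0.068,0],[0,0,0.068,0]]';python3 -c "
from h import *
go(80,0,147)"; for i in 1 2 3; do python3 -m handwheel '[[0,0,0,3],[0,0,0,6],[0,0,0,6]]'; python3 -c "
from h import *
st()"; done
```

```text
clock: 6.92
eef_pos: [586.8, -140.3, 147.5]
eef_rot: [3.136, 0.018, -2.607]
wrist_force: [0.1, -0.2, -0.2]
finger_gap: 94.1
t 6.92 slicer [ 80.3   0.2 147.5] rpy [ 3.136  0.018 -2.607] F [ 0.1 -0.2 -0.2] M [ 0.09 -0.17 -0.01] gap 94.1 q6 -2.41
shift [ 0.0004 -0.      0.0004] turn None
clock: 7.3
eef_pos: [587.3, -140.4, 148.8]
eef_rot: [3.135, 0.019, -2.712]
wrist_force: [0.1, -0.2, 0.5]
finger_gap: 94.2
t 7.30 slicer [ 8.080e+01 -1.000e-01  1.488e+02] rpy [ 3.135  0.019 -2.712] F [ 0.1 -0.2  0.5] M [ 0.06 -0.09  0.02] gap 94.2 q6 -2.31
clock: 7.68
eef_pos: [587.6, -140.6, 149.6]
eef_rot: [3.134, 0.019, -2.816]
wrist_force: [0.3, 0.2, 1.0]
finger_gap: 94.0
t 7.67 slicer [ 81.   -0.2 149.6] rpy [ 3.134  0.019 -2.816] F [0.3 0.2 1. ] M [ 0.07 -0.12 -0.01] gap 94.0 q6 -2.21
clock: 8.05
eef_pos: [587.4, -140.6, 149.8]
eef_rot: [3.132, 0.018, -2.919]
wrist_force: [-1.3, -0.4, -0.3]
finger_gap: 93.7
t 8.05 slicer [ 80.9  -0.2 149.8] rpy [ 3.132  0.018 -2.919] F [-1.3 -0.4 -0.3] M [0.01 0.18 0.13] gap 93.7 q6 -2.1
```

```bash
python3 -m handwheel '[[0,0,0,3],[0,0,0,6],[0,0,0,9],[0,0,0,9]]'; python3 -c "
from h import *
go(80,0,150)"; python3 -m handwheel '[[0,0,0,8],[0,0,0,16],[0,0,0,24],[0,0,0,32],[0,0,0,40]]'; python3 -c "
from h import *
go(80,0,150)"
```

```text
clock: 8.55
eef_pos: [587.5, -140.6, 150.0]
eef_rot: [3.129, 0.016, -3.074]
wrist_force: [-1.2, 0.6, 0.7]
finger_gap: 94.1
t 8.55 slicer [ 80.9  -0.2 150. ] rpy [ 3.129  0.016 -3.074] F [-1.2  0.6  0.7] M [0.13 0.21 0.15] gap 94.1 q6 -1.95
shift [0.0009 0.0002 0.    ] turn None
clock: 9.18
eef_pos: [587.6, -140.4, 150.4]
eef_rot: [3.121, 0.005, 2.51]
wrist_force: [-1.1, 1.9, 1.7]
finger_gap: 93.9
t 9.18 slicer [ 8.110e+01 -1.000e-01  1.504e+02] rpy [3.121 0.005 2.51 ] F [-1.1  1.9  1.7] M [0.41 0.11 0.2 ] gap 93.9 q6 -1.25
shift [ 0.0008 -0.0007  0.0004] turn None
```

```bash
for i in 1 2 3; do python3 -m handwheel '[[0.0005,-0.0005,0,9],[0.0005,-0.0005,0,18],[0.0005,-0.0005,0,27],[0.0005,-0.0005,0,36],[0.0005,-0.0005,0,42]]'>/dev/null; python3 -c "
from h import *
st()"; done
```

```text
t 9.80 slicer [ 80.9  -0.2 151.1] rpy [ 3.122 -0.009  1.776] F [0.5 0.4 3.3] M [ 0.01 -0.1   0.11] gap 93.9 q6 -0.51
t 10.43 slicer [8.070e+01 1.000e-01 1.516e+02] rpy [ 3.132 -0.02   1.041] F [-0.3 -1.   2.8] M [-0.2   0.05  0.15] gap 94.0 q6 0.22
t 11.05 slicer [ 80.9   0.6 152.1] rpy [-3.136 -0.023  0.307] F [-0.8 -1.1  2.5] M [-0.02  0.18  0.11] gap 94.1 q6 0.96
```

```bash
python3 -m handwheel '[[0,0,0,5],[0,0,0,10],[0,0,0,10]]'>/dev/null; python3 -c "
from h import *
st()"; for i in 1 2 3; do python3 -m handwheel '[[0,0,0,2],[0,0,0,4],[0,0,0,4]]'>/dev/null; python3 -c "
from h import *
st()"; done
```

```text
t 11.43 slicer [ 81.1   0.5 152.4] rpy [-3.132 -0.022  0.135] F [-0.1  0.7 -0.4] M [-0.01  0.01  0.03] gap 94.4 q6 1.13
t 11.80 slicer [ 81.1   0.5 152.5] rpy [-3.131 -0.021  0.065] F [-1.5 -0.4  0.9] M [0.06 0.11 0.1 ] gap 93.8 q6 1.2
t 12.18 slicer [ 81.1   0.5 152.5] rpy [-3.13  -0.021 -0.006] F [-2.3 -0.4  1.7] M [-0.03  0.32  0.52] gap 93.5 q6 1.27
t 12.55 slicer [ 81.1   0.5 152.6] rpy [-3.129 -0.02  -0.075] F [-2.6 -0.9  2.7] M [-0.19  0.43  1.89] gap 93.8 q6 1.34
```

The moment jumped to 1.9 N m at the stop, as expected. Backing off, lifting, then on to the cover lip.

```bash
python3 -m handwheel '[[0,0,0,-6],[0,0,0,-6],[0,0,-0.03,-6],[0,0,-0.06,-6],[0,0,-0.06,-6]]'>/dev/null; python3 -c "
from h import *
go(-88,4,200,.137)"
```

```text
t 13.18 slicer [ 80.6  -0.4 214.7] rpy [-3.132 -0.025  0.027] F [0.1 0.2 0. ] M [-0.02  0.    0.01] gap 94.0 q6 1.24
shift [-0.1683  0.0143  0.0104] turn -6.316940636455379
```

```bash
python3 -m handwheel '[[-0.06,0.005,0.01,-6],[-0.12,0.01,0.01,-6],[-0.168,0.014,0.01,-6],[-0.168,0.014,0.01,-6]]' 0.57 >/dev/null; python3 -c "
from h import *
go(-88,4,128,.137); save('wrist','w2');"
```

```text
t 13.68 slicer [-89.8   4.5 199.7] rpy [-3.134 -0.025  0.128] F [-0.3 -0.8  0.8] M [ 0.03  0.04 -0.09] gap 57.6 q6 0.98
shift [-0.      0.001   0.0717] turn -0.5334483085838911
scale 1.5625
```

View pics/w2.png

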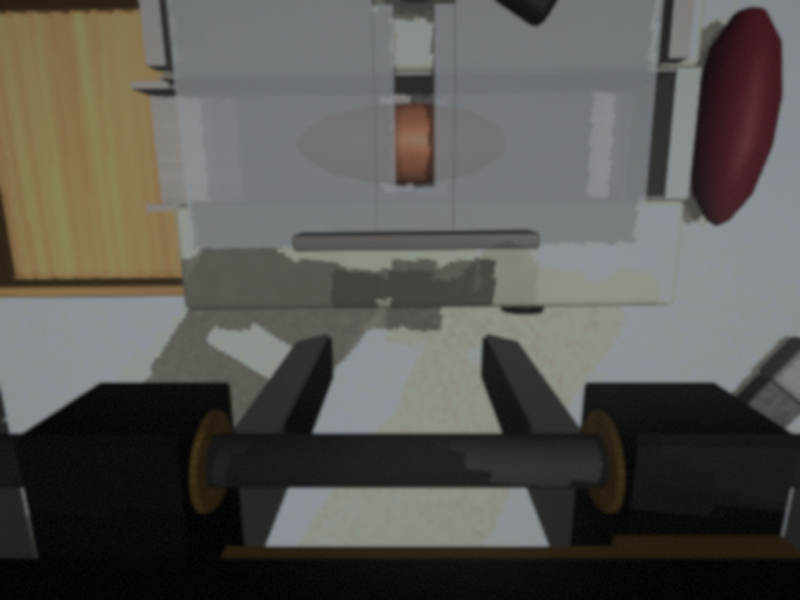

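The wrist view shows the cover lip at (295–540, 240) ahead of the fingers, the bar's −y end at (540,10), and the potato spanning x≈300–505. Descending, then pushing the lip.

```bash
python3 -m handwheel '[[0,0,0.03,0],[0,0,0.06,0],[0,0,0.072,0],[0,0,0.072,0]]'>/dev/null; python3 -c "
from h import *
go(-72,4,128)"; python3 -m handwheel '[[0.01,0,0,0],[0.02,0,0,0],[0.03,0,0,0],[0.04,0,0,0],[0.05,0,0,0]]' >/dev/null; python3 -c "
from h import *
go(32,4,128)"
```

```text
t 14.22 slicer [-86.1   4.9 127.6] rpy [-3.133 -0.025  0.128] F [-1.3 -0.2  0.5] M [-0.03  0.04  0.03] gap 40.0 q6 0.98
shift [ 0.0141  0.0008 -0.    ] turn None
t 14.85 slicer [-35.4   4.4 128.9] rpy [-3.133 -0.025  0.128] F [-2.9 -0.4 -0. ] M [-0.08  0.61 -0.01] gap 40.2 q6 1.04
shift [ 0.0674 -0.0001  0.0026] turn None
```

```bash
python3 -m handwheel '[[0.012,0,0,0],[0.024,0,0,0],[0.036,0,0,0],[0.048,0,0,0],[0.060,0,0,0]]' >/dev/null; python3 -c "
from h import *
go(32,4,128)";  for i in 1 2 3; do python3 -m handwheel '[[0.002,0,0,0],[0.004,0,0,0]]'>/dev/null; python3 -c "
from h import *
st()"; done
```

```text
t 15.47 slicer [ 25.3   4.  130.4] rpy [-3.133 -0.025  0.128] F [-2.6 -0.1 -0.9] M [-0.08  0.4  -0.04] gap 40.8 q6 1.09
shift [ 0.0066 -0.0001  0.0025] turn None
t 15.72 slicer [ 29.4   3.9 130.5] rpy [-3.133 -0.024  0.128] F [-1.2 -0.6 -0.5] M [-0.09  0.49 -0.01] gap 40.7 q6 1.1
t 15.97 slicer [ 33.3   3.8 130.6] rpy [-3.133 -0.024  0.128] F [-2.1 -0.5  0.7] M [-0.03  0.42  0.03] gap 40.5 q6 1.1
t 16.23 slicer [ 34.9   3.8 130.4] rpy [-3.132 -0.018  0.128] F [-31.5  -3.2  14. ] M [-0.67  5.93  0.08] gap 40.7 q6 1.1
```

The cover hit its stop with 31 N. Backing off, lifting, and moving over the trough behind the potato.

```bash
python3 -m handwheel '[[-0.02,0,0,0],[-0.038,0,-0.03,0],[-0.038,0,-0.06,0]]' 1 >/dev/null; python3 -c "
from h import *
go(-4,-95,190,.137)"
```

```text
t 16.60 slicer [ -4.7   3.6 190.8] rpy [-3.132 -0.018  0.128] F [ 0.3 -0.8  0.8] M [-0.02 -0.02 -0.05] gap 13.6 q6 1.07
shift [ 0.0016  0.0986 -0.0001] turn -0.5317779514100555
```

```bash
python3 -m handwheel '[[0.001,0.04,0,0],[0.001,0.08,0,0],[0.001,0.098,0,0],[0.001,0.098,0,0]]' 1 >/dev/null; python3 -c "
from h import *
go(-4,-95,80,.137); save('wrist','w3')"
```

```text
t 17.10 slicer [ -4.6 -94.8 189.7] rpy [-3.132 -0.018  0.126] F [-0.5  0.9 -0.5] M [-0.01  0.08  0.03] gap 0.4 q6 0.92
shift [-0.0014  0.0012  0.1097] turn -0.6077596499555413
scale 1.5625
```

View pics/w3.png

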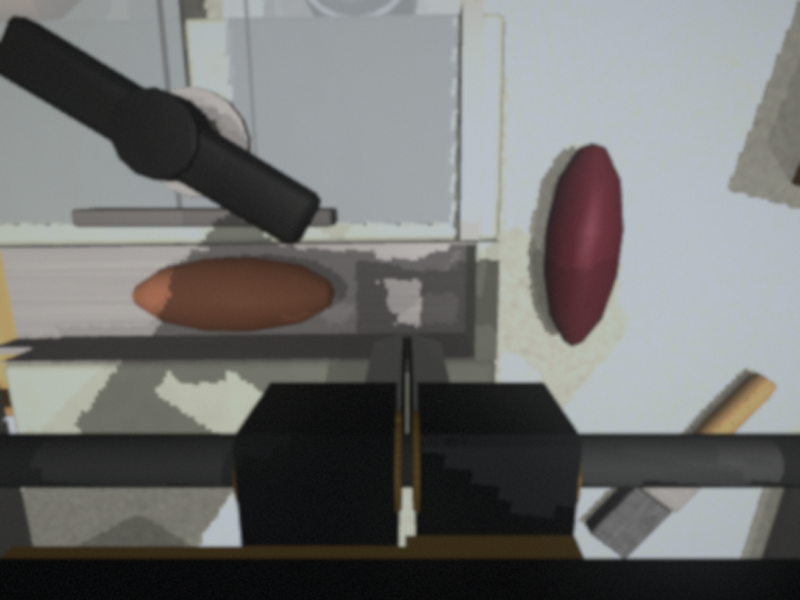

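The cover is open with the bar above it. The potato lies in the trough (135–333, 295) and the closed fingers at x≈407 are behind its −y end with about 30 mm clear. Descending.

```bash
python3 -m handwheel '[[-0.003,0,0.04,0],[-0.003,0,0.08,0],[-0.003,0,0.107,0],[-0.003,0,0.107,0]]' >/dev/null; python3 -c "
from h import *
go(-6,110,82,.137)";python3 -m handwheel '[[0,-0.012,0,0],[0,-0.024,0,0],[0,-0.036,0,0],[0,-0.048,0,0],[0,-0.06,0,0]]' >/dev/null; python3 -c "
from h import *
go(-6,110,82,.137)"
```

```text
t 17.65 slicer [ -6.  -91.3  81.4] rpy [-3.13  -0.016  0.128] F [ 0.7 -0.5 -0.8] M [ 0.02  0.06 -0.01] gap 0.1 q6 0.92
shift [-0.0017 -0.2012  0.0018] turn -0.4902401098838666
t 18.27 slicer [ -5.4 -30.5  82.4] rpy [-3.13  -0.016  0.129] F [ 0.4 -1.7  1.7] M [-0.33 -0.11 -0.01] gap 0.4 q6 1.01
shift [-0.0018 -0.1405  0.002 ] turn -0.4869122519677131
```

```bash
for i in 1 2; do python3 -m handwheel '[[-0.001,-0.012,0,0],[-0.001,-0.024,0,0],[-0.001,-0.036,0,0],[-0.001,-0.048,0,0],[-0.001,-0.06,0,0]]' >/dev/null; python3 -c "
from h import *
st()"; done; python3 -c "
from h import *
save('top','top_p',(80,150,350,340))"
```

```text
t 18.90 slicer [-5.9 30.3 83.1] rpy [-3.13  -0.016  0.128] F [-0.3 -1.1  0.5] M [-0.11  0.01  0.  ] gap 0.6 q6 1.11
t 19.52 slicer [-6.3 91.  83.8] rpy [-3.13  -0.016  0.128] F [ 0.1 -1.8  0.1] M [-0.22 -0.05 -0.  ] gap 0.5 q6 1.22
scale 2.962962962962963
```

View pics/top_p.png

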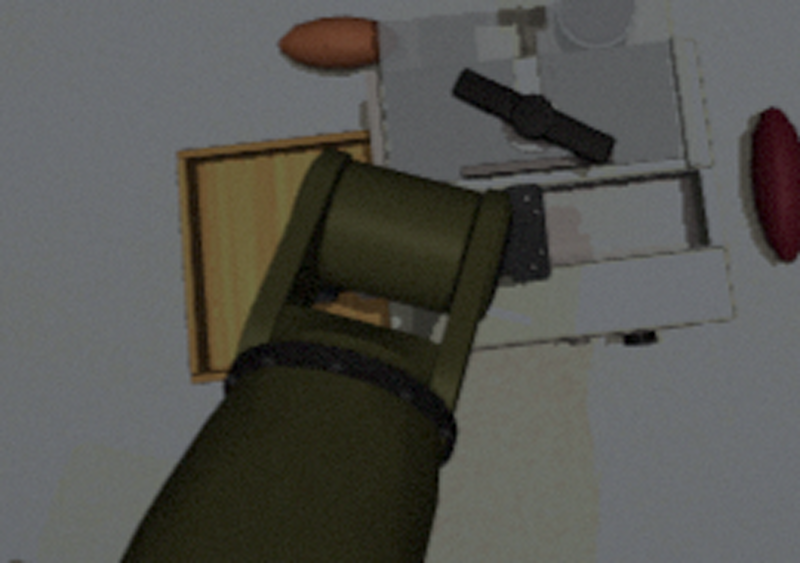

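The arm hides the potato, and the trough behind it is empty. Pushing on.

```bash
python3 -m handwheel '[[-0.001,-0.012,0,0],[-0.001,-0.024,0,0],[-0.001,-0.036,0,0],[-0.001,-0.048,0,0],[-0.001,-0.06,0,0]]' >/dev/null; python3 -c "
from h import *
st()"; python3 -m handwheel '[[0,0.01,0,0],[0,0.01,-0.06,0],[0,0.01,-0.12,0],[0,0.01,-0.15,0]]'>/dev/null;  python3 -c "
from h import *
st()"; python3 -m handwheel '[[-0.06,0.06,0,0],[-0.12,0.12,0,0],[-0.17,0.17,0,0],[-0.2,0.2,0,0],[-0.2,0.2,0,0]]'; python3 -c "
from h import *
save('top','top_f')"
```

```text
t 20.20 slicer [ -6.9 152.9  84.5] rpy [-3.13  -0.016  0.129] F [0.2 0.3 0.5] M [-0.04 -0.   -0.03] gap 0.2 q6 1.35
t 20.70 slicer [ -8.9 140.3 237.6] rpy [-3.131 -0.02   0.129] F [ 0.1  0.  -0.6] M [-0.06  0.05  0.04] gap 0.5 q6 1.33
clock: 21.32
eef_pos: [304.7, -239.8, 231.6]
eef_rot: [-3.132, -0.02, 0.126]
wrist_force: [0.1, 0.9, -1.3]
finger_gap: 0.9
scale 1.5625
```

View pics/top_f.png

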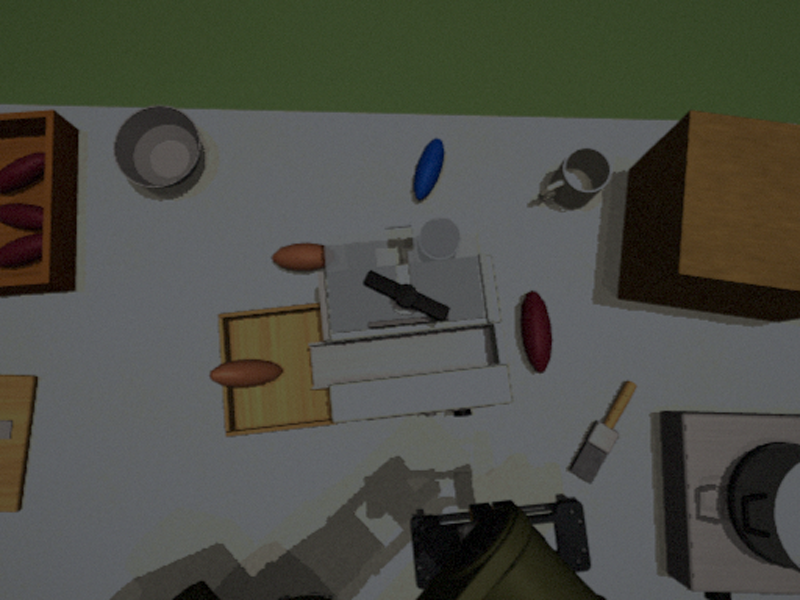

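The potato (210–283, 373) has left the trough, but its far end hangs over the tray's outer wall (x≈222–232), so it is leaning there rather than lying in the tray. I'll push that end inwards over the wall top.

```bash
python3 -c "
from h import *
P=lambda u,v,z: inv(unproj('top',u*.64,v*.64,z)).round(0)
print(P(210,374,66),P(283,371,20),P(247,373,42),'tray',P(219,315,45),P(227,435,45),P(320,303,45),P(330,422,45))
go(-8,375,200,.137)
save('side','side2',(150,230,400,384))"
```

```text
[  5. 320.  66.] [ -1. 214.  20.] [  1. 268.  42.] tray [101. 307.  45.] [-93. 306.  45.] [103. 140.  45.] [-91. 140.  45.]
t 21.38 slicer [-214.   -61.1  231.5] rpy [-3.132 -0.019  0.126] F [-0.2  0.6 -1.1] M [ 0.06  0.05 -0.03] gap 0.5 q6 0.66
shift [ 0.2004 -0.4381  0.0397] turn -0.6454503926329961
scale 3.2
```

View pics/side2.png

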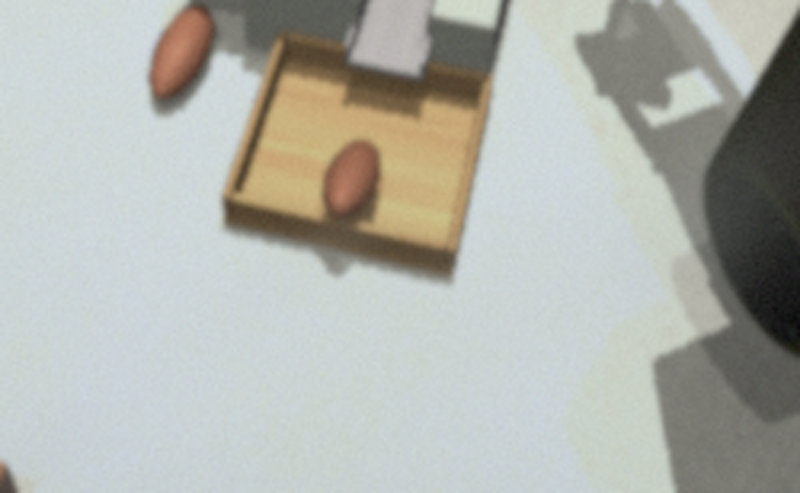

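The side view confirms it: the potato's outer end rests on the tray's +y wall at (345,215). Moving round to nudge it in.

```bash
for i in 1; do python3 -m handwheel '[[0.21,-0.438,0.02,0],[0.21,-0.438,0.02,0],[0.21,-0.438,0.02,0],[0.21,-0.438,0.02,0],[0.21,-0.438,0.02,0]]' >/dev/null; python3 -c "
from h import *
go(2,375,200,.137)"; done
```

```text
t 22.05 slicer [-71.7 224.6 224.4] rpy [-3.131 -0.021  0.125] F [ 0.6 -1.5 -1. ] M [-0.02 -0.05 -0.05] gap 0.6 q6 1.5
shift [ 0.0713 -0.151   0.0274] turn -0.6975104697855683
```

```bash
python3 -m handwheel '[[0.071,-0.151,0.027,0],[0.071,-0.151,0.027,0],[0.071,-0.151,0.027,0],[0.071,-0.151,0.027,0]]' >/dev/null; python3 -m handwheel '[[0,0,0.05,0],[0,0,0.1,0],[0,0,0.135,0],[0,0,0.135,0]]' >/dev/null; python3 -c "
from h import *
go(2,330,64,.137)"
```

```text
t 23.05 slicer [  3.  378.1  62.7] rpy [-3.133 -0.015  0.128] F [ 0.3 -0.3  0.1] M [-0.03  0.01 -0.  ] gap 0.6 q6 1.82
shift [-0.0006  0.0481 -0.0017] turn -0.5323533622891304
```

```bash
python3 -m handwheel '[[0,0.01,-0.001,0],[0,0.02,-0.001,0],[0,0.03,-0.001,0],[0,0.04,-0.001,0],[0,0.05,-0.001,0]]' >/dev/null; python3 -c "
from h import *
st()"; python3 -m handwheel '[[0,0.007,0,0],[0,0.014,0,0],[0,0.021,0,0],[0,0.024,0,0]]' >/dev/null; python3 -c "
from h import *
st(); im=cams.camera('side')[:,:,::-1]; cv2.imwrite('pics/s3.png',im)"
```

```text
t 23.68 slicer [  2.6 327.4  63.5] rpy [-3.132 -0.015  0.127] F [-0.3  0.8 -0.7] M [ 0.23  0.04 -0.02] gap 0.5 q6 1.72
t 24.18 slicer [  2.4 303.   63.2] rpy [-3.132 -0.015  0.127] F [ 0.4  0.6 -0.4] M [ 0.15  0.11 -0.  ] gap 0.5 q6 1.67
```

```bash
python3 -m handwheel '[[0,-0.01,-0.05,0],[0,-0.01,-0.1,0],[0,-0.01,-0.15,0]]'>/dev/null; python3 -m handwheel '[[-0.12,0.3,0,0],[-0.12,0.3,0,0],[-0.12,0.3,0,0],[-0.12,0.3,0,0],[-0.12,0.3,0,0]]'>/dev/null; python3 -m handwheel '[[-0.1,0.1,0,0],[-0.1,0.1,0,0],[-0.1,0.1,0,0]]'>/dev/null; python3 -c "
from h import *
st(); a=cams.camera('top')[150:300,110:350]; b=cams.camera('side')[170:340,180:380]
a=cv2.resize(a,None,fx=1.9,fy=1.9,interpolation=3); b=cv2.resize(b,(335,285),interpolation=3)
cv2.imwrite('pics/fin.png',np.hstack([a,b])[:,:,::-1]); print(a.shape)"
```

```text
t 25.60 slicer [-222.8  -79.7  208.5] rpy [-3.134 -0.015  0.125] F [ 1.   0.9 -1. ] M [ 0.01 -0.01  0.01] gap 0.6 q6 0.62
(285, 456, 3)
```

View pics/fin.png

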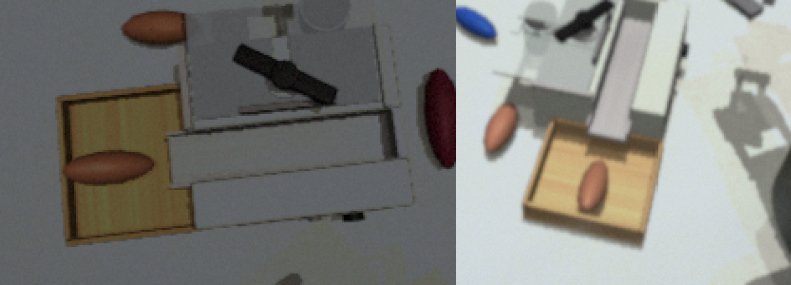

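```bash
python3 -c "
from h import *
for z in (25,35,45,55,65,75): print(z,inv(unproj('top',110+63/1.9,150+168/1.9,z)).round(),inv(unproj('side',180+(591-456)*200/335,170+211*170/285,z)).round(),'|',inv(unproj('top',110+154/1.9,150+164/1.9,z)).round(),inv(unproj('side',180+(597-456)*200/335,170+161*170/285,z)).round())"
```

```text
25 [  7. 311.  25.] [ -4. 284.  25.] | [ -1. 187.  25.] [  9. 190.  25.]
35 [  7. 308.  35.] [ -6. 290.  35.] | [ -1. 186.  35.] [  7. 196.  35.]
45 [  6. 305.  45.] [ -7. 295.  45.] | [ -2. 184.  45.] [  6. 202.  45.]
55 [  6. 302.  55.] [ -8. 301.  55.] | [ -2. 182.  55.] [  5. 209.  55.]
65 [  5. 299.  65.] [ -9. 307.  65.] | [ -3. 180.  65.] [  3. 215.  65.]
75 [  4. 296.  75.] [-10. 312.  75.] | [ -3. 178.  75.] [  2. 222.  75.]
```

Triangulation puts the outer end at y≈302, z≈55, so it is still hung on the inner wall edge. Nudging again, a little lower and further.

```bash
python3 -c "
from h import *
go(2,360,190)"; 
```

```text
t 25.70 slicer [-221.8  -79.   208.5] rpy [-3.133 -0.015  0.125] F [0.5 0.8 0.2] M [0.02 0.02 0.  ] gap 0.4 q6 0.62
shift [ 0.2183 -0.4415  0.0255] turn None
```

```bash
python3 -m handwheel '[[0.218,-0.4415,0.01,0],[0.218,-0.4415,0.01,0],[0.218,-0.4415,0.01,0],[0.218,-0.4415,0.01,0],[0.218,-0.4415,0.01,0]]' >/dev/null; python3 -c "
from h import *
go(2,360,190)"
```

```text
t 26.32 slicer [-78.7 203.8 206.9] rpy [-3.134 -0.016  0.127] F [ 0.9 -1.6 -0.7] M [-0.02  0.01  0.01] gap 0.4 q6 1.44
shift [ 0.0787 -0.1569  0.0194] turn None
```

```bash
python3 -m handwheel '[[0.079,-0.157,0.017,0],[0.079,-0.157,0.017,0],[0.079,-0.157,0.017,0],[0.079,-0.157,0.017,0]]' >/dev/null; python3 -m handwheel '[[0,0,0.05,0],[0,0,0.1,0],[0,0,0.128,0],[0,0,0.128,0]]' >/dev/null; python3 -c "
from h import *
go(2,285,59)"
```

```text
t 27.32 slicer [  2.7 364.5  62.3] rpy [-3.134 -0.011  0.131] F [ 0.7 -0.6  0.7] M [ 0.07 -0.   -0.03] gap 0.2 q6 1.79
shift [-0.0003  0.0795  0.0027] turn None
```

```bash
python3 -m handwheel '[[0,0.012,0.004,0],[0,0.024,0.004,0],[0,0.034,0.004,0],[0,0.042,0.004,0],[0,0.05,0.004,0]]' >/dev/null; python3 -c "
from h import *
st()";  python3 -m handwheel '[[0,0.007,0.001,0],[0,0.014,0.001,0],[0,0.021,0.001,0],[0,0.028,0.001,0],[0,0.034,0.001,0]]' >/dev/null; python3 -c "
from h import *
st()"; python3 -m handwheel '[[0,-0.01,-0.05,0],[0,-0.01,-0.1,0],[0,-0.01,-0.15,0]]'>/dev/null; python3 -m handwheel '[[-0.12,0.3,0,0],[-0.12,0.3,0,0],[-0.12,0.3,0,0],[-0.12,0.3,0,0],[-0.12,0.3,0,0]]'>/dev/null; python3 -m handwheel '[[-0.1,0.1,0,0],[-0.1,0.1,0,0],[-0.1,0.1,0,0]]'>/dev/null; python3 - <<'E'
from h import *
st(); out={}
for n in("top","side"):
    im=cams.camera(n); cv2.imwrite(f'pics/{n}_end.png',im[:,:,::-1])
    c=proj(n,S(0,235,20)); hsv=cv2.cvtColor(im,cv2.COLOR_RGB2HSV)
    x,y=c.astype(int); x0,y0=x-45,y-45
    r=im[y0:y+45,x0:x+45].astype(int)
    R,G,B=r[...,0],r[...,1],r[...,2]
    m=((G<R*.62)&(R>55)).astype(np.uint8)
    k,l,s,ce=cv2.connectedComponentsWithStats(m)
    for i in range(1,k):
        if s[i,4]>150:
            ys,xs=np.nonzero(l==i); p=np.stack([xs+x0,ys+y0],1).astype(float)
            mu=p.mean(0); d=np.linalg.svd(p-mu,full_matrices=False)[2][0]; t=(p-mu)@d
            print(n,s[i],'ends',mu+d*t.min(),mu+d*t.max())
            out.setdefault(n,[]).append((mu+d*t.min(),mu+d*t.max()))
    for z in(20,30,40,50,60):
        for e in out.get(n,[]): print(n,z,[inv(unproj(n,*q,z)).round() for q in e])
E
```

```text
t 27.95 slicer [  2.6 314.   58.1] rpy [-3.134 -0.012  0.131] F [-0.4 -0.4 -0.1] M [-0.04 -0.02  0.01] gap 0.4 q6 1.69
t 28.57 slicer [  2.4 279.5  56.9] rpy [-3.134 -0.012  0.131] F [0.  0.8 0.2] M [0.18 0.   0.01] gap 0.7 q6 1.62
t 29.95 slicer [-221.2 -104.1  203.6] rpy [-3.136 -0.012  0.128] F [0.3 0.5 1. ] M [-0.01  0.    0.01] gap 0.6 q6 0.59
top [ 29  36  42  17 416] ends [198.31392392 234.15378401] [157.02504471 240.17182792]
top 20 [array([  3., 169.,  20.]), array([ -1., 277.,  20.])]
top 30 [array([  2., 167.,  30.]), array([ -1., 275.,  30.])]
top 40 [array([  2., 166.,  40.]), array([ -2., 272.,  40.])]
top 50 [array([  1., 164.,  50.]), array([ -2., 269.,  50.])]
top 60 [array([  1., 163.,  60.]), array([ -3., 266.,  60.])]
```

```bash
python3 - <<'E'
from h import *
im=cv2.imread('pics/side_end.png')[:,:,::-1].astype(int)
x0,y0=225,240; r=im[y0:310,x0:300]
R,G,B=r[...,0],r[...,1],r[...,2]
m=((R-G>40)&(G<R*.68)&(B>G*.62)).astype(np.uint8)
k,l,s,ce=cv2.connectedComponentsWithStats(m)
for i in range(1,k):
    if s[i,4]>100:
        ys,xs=np.nonzero(l==i);p=np.stack([xs+x0,ys+y0],1).astype(float);mu=p.mean(0);d=np.linalg.svd(p-mu,full_matrices=False)[2][0];t=(p-mu)@d
        print(s[i]); [print(z,[inv(unproj('side',*(mu+d*q),z)).round() for q in(t.min(),t.max())]) for z in(20,30,40)]
# unchanged elsewhere: old vs new top views
a=cv2.resize(cv2.imread('pics/top_f.png'),(512,384),interpolation=cv2.INTER_AREA).astype(int); b=cv2.imread('pics/top_end.png').astype(int)
d=(cv2.GaussianBlur(np.abs(a-b).max(2).astype(np.float32),(3,3),0)>28).astype(np.uint8)
k,l,s,_=cv2.connectedComponentsWithStats(d); print([list(map(int,q)) for q in s[1:] if q[4]>15])
b0=cv2.resize(cv2.imread('pics/top0.png'),(512,384),interpolation=cv2.INTER_AREA).astype(int)
d=(cv2.GaussianBlur(np.abs(b0-b).max(2).astype(np.float32),(3,3),0)>28).astype(np.uint8)
k,l,s,_=cv2.connectedComponentsWithStats(d); print([list(map(int,q)) for q in s[1:] if q[4]>15])
E
```

```text
[[171, 228, 28, 19, 250], [134, 230, 34, 19, 322], [175, 234, 6, 7, 30], [193, 292, 67, 57, 700], [263, 292, 18, 9, 92], [293, 298, 9, 5, 23], [300, 298, 27, 30, 419], [281, 307, 10, 11, 91], [300, 313, 4, 6, 18], [360, 315, 57, 69, 1781], [328, 316, 42, 14, 238], [225, 320, 76, 64, 2391], [307, 330, 16, 4, 40], [340, 333, 21, 22, 208], [324, 334, 6, 6, 18], [296, 337, 5, 5, 17], [293, 336, 47, 48, 819], [140, 344, 24, 24, 149], [89, 347, 48, 21, 182], [166, 352, 20, 17, 84], [130, 368, 19, 16, 138], [336, 381, 7, 3, 17]]
[[248, 152, 16, 17, 159], [266, 153, 24, 14, 121], [206, 158, 8, 13, 71], [232, 173, 26, 11, 162], [231, 183, 22, 12, 133], [267, 186, 22, 10, 106], [104, 194, 110, 91, 6101], [236, 197, 51, 14, 263], [257, 208, 55, 29, 337], [213, 214, 44, 7, 119], [157, 230, 18, 17, 174], [239, 242, 53, 11, 218], [207, 292, 210, 92, 10766], [138, 332, 67, 52, 2197], [72, 347, 65, 37, 1293]]
```

```bash
python3 -c "
from cell import manip,read_state
print(read_state()['clock']); print(manip.sign_off())"
```

```text
30.05
the job is handed in; nothing more can be done
None
```

The job is done in the order asked and handed in at 30 s of the 64 s allowed; hand-in reports no verdict.

- **Tray:** I pushed it against the slicer under the outlet until the contact force rose to about 40 N. That is right at the 40 N limit, though it was the fingertips pushing, not the arm or gripper body.
- **Bar nut:** A gentle nudge showed it gave at about 0.13 N m. I then turned it clockwise to its loose stop, where the moment rose to 1.9 N m.
- **Cover:** I slid it about 95 mm to its far stop, which I felt at 31 N, and left it open.
- **Sweet potato:** I pushed it along the trough and out. It first came to rest leaning on the tray's outer wall. A first nudge left it caught on the inner edge, and a second, lower one freed it.

**Last checks:**
- In the top camera the potato spans about y 167 to 275 in slicer coordinates. That is inside the tray, whose walls' inner faces are at about 138 and 302.
- Compared with the picture taken just after the push-out, the only changes were the potato and the arm with its shadow. The tray, bar, cover and other objects stayed put.
- My automatic side-camera check of the potato found nothing, and I had no picture views left. So its final position rests on the top camera alone, and I infer that it lies flat.

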